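# Stack the finished enclosures on the carrying board

## Robot

A 6-joint arm with a two-finger parallel gripper is mounted at the origin on the work surface. World frame = base frame: x ahead of the robot, y to its left, z up, the work surface at z = 0. Lengths are in m, angles in rad, forces in N, time in s.
With the tool pointing down it reaches from about 0.425 to 0.95 m from the base axis. Payload 3.5 kg.
Tool frame: the origin (TCP) lies midway between the tips of the shut fingers; the grasp point (between the pads) lies 19 mm behind it; z points along the fingers, y is the line along which they close (so a half turn about z gives the same grasp; the last joint's range is limited). The gripper opens to 85 mm and grips with 20 to 120 N. Pads are 22 mm wide; open, the fingers measure 114 mm over their backs; the gripper's body (76 mm by 85 mm) begins 54 mm behind the grasp point. The pads swing forward as they close: fully open they stand 13 mm farther back than shut.
Start: joints at [1.004, 0.286, 1.577, -0, 1.279, -0.15], TCP at [0.273, 0.617, 0.231] pointing down, gripper open.
Joint ranges: [-2.77, 2.77], [-0.9, 2.22], [0.21, 2.48], [-1.53, 4.67], [0.24, 2.81], [-2.84, 2.84]. Speed limits (rad/s): [2.79, 2.79, 3.14, 3.14, 3.14, 3.14].

## Interface

Orientations are given as a unit quaternion [x, y, z, w].
In Python, from plant import * gives the robot as it stands.
- The arm moves only by the tool move_arm, never from a script. Its argument "moves" is a list of rows, each a list of 3 entries, a list of its own where there are three numbers: the opening, from 0 (shut) to 1 (fully open), then the shift along the tool's x, y, z in m, then the turn, a rotation vector about the tool's x, y, z in rad. A call has exactly 10 rows; each row shifts and turns the commanded pose from where the row before left it, along the tool's axes as they then stand; what a row does not reach is not made up. A row lasts 1/12 s, in which the tool goes at most 41.7 mm and 7.16 degrees, less where a joint would pass 70% of its speed; a pose out of reach is approached as far as the arm can. A call is refused whole if a number of a shift passes 0.0417 or a number of a turn 0.125, either way. A call with a gripper value outside its range is refused whole. The fingers move at their own pace and stop on an object; "grip_force" is the grip in N (left out, the last holds). Time passes only in rows, so rows that do not move let the fingers close, or fill a call up. It gives the time, the measured TCP pose, the force, the opening and the grip force at its end, in the units of the state.
- get_state(): the state, without advancing time (a new reading comes with each control period).
- read_camera(name): name is "side" or "top"; returns the picture (400x640x3 uint8, red, green, blue); there is no depth.
- camera_params(name): a dict with "fx", "fy", "cx", "cy" (pixels), "k1" (the pictures are not rectified: a ray, as slopes to the right and down, at radius r is drawn at 1 + k1 r^2 times it, then the intrinsics apply), "rvec" (rotation vector, rad) and "tvec" (3), from world to camera coordinates, as OpenCV has them. Camera axes: x right, y down, z forward; pixel columns grow to the right and rows downward; lengths in m; the calibration is good to about 2 mm. A picture is of the moment at which its call begins. camera_params takes no time and is no camera call.
- sign_off(): hands the job in; it is judged then, once.
The state is a dict: "time": time; "qpos": joint angles; "dq": joint speeds; "joint_efforts": joint torques, N m; "eef_pos": TCP position; "tcp_rot": TCP orientation; "contact_force": force on the tool from outside, world axes, zero at the start; "wrist_torque": the same for the moment, N m; "opening": opening from 0.0 (shut) to 1.0 (fully open); "finger_force": force on a finger pad.
Only numpy, scipy, OpenCV 4.12 (cv2) and the standard library are available. Lean on these libraries where they do the work, as an engineer would, in place of code of your own. Each camera call takes 0.05 s, during which the arm holds its last target. There are 200 camera calls.

## Task

Lift the largest aluminium enclosure out of the rack, where it stands on edge, and lay it down flat on the clear bench; then pick it up again and set it flat in the middle of the grey carrying board, in line with it. Centre the medium enclosure lengthwise on the large one and then the small one lengthwise on the medium, so that each lies flat and nothing overhangs. Let go of everything and leave the rest of the things on the bench where they are.

Things in the scene. Friction and masses are not known exactly. Their poses are not given: they have to be found in the camera images.
- large_box_mid (a point): centre of the LARGE plain aluminium box, 170 mm long (its y axis), 68 mm wide (its z axis), 36 mm thick (its x axis), about 0.6 kg. At the start it stands on a long edge in the rack's middle slot: z up, underside 8 mm and top 76 mm above the bench. It is flat when its x axis is vertical; either broad face may be up. Standing on edge it tips over by itself when leaned more than 28 degrees.
- medium_box_mid (a point): centre of the MEDIUM plain aluminium box, 120 mm long (its y axis), 48 mm wide (x), 34 mm high (z, up), about 0.3 kg; lies flat on the bench, left or right, beyond the rack or the board
- small_box_mid (a point): centre of the SMALL plain aluminium box, 80 mm long (its y axis), 32 mm wide (x), 28 mm high (z, up), about 0.13 kg; lies flat on the bench, on the opposite side from the medium one
- rack: fixed steel rack, 144 mm (x) by 190 mm (y), on the left or the right; its floor is 8 mm thick and four 4 mm fins along y stand up to 30 mm above the bench, leaving three slots 42 mm wide; the middle slot, at the rack's centre, holds the large box. Origin: centre of its underside; z up
- tray: fixed grey carrying board, a plain flat plate 130 mm (x) by 220 mm (y), 12 mm thick, on the side opposite the rack; origin: centre of its underside, z up. The long sides of the boxes belong along its y axis
- clearing (a point): a point on the bench top (z = 0) at the centre of the clear patch where the large box can be laid down: at least 120 mm (x) by 240 mm (y), ahead of the robot between the medium and the small box
- gear_motor: gear motor: steel cylinder with a yellow square gearbox, about 140 x 64 x 64 mm, lying ahead of the robot between rack and board; origin under its middle (bystander, not needed)
- wrench: flat steel wrench, 200 mm long, lying on the bench at the far right; less than 20 mm high (bystander, not needed)
- pulley: aluminium belt pulley lying flat just beyond the clear patch, 110 mm across, 28 mm high; origin at its underside's centre (bystander, not needed)
- screwdriver: screwdriver 190 mm long, lying at the far left (bystander, not needed)
- bottle: white plastic bottle, 60 mm across, 160 mm high, standing at the robot's right; origin at its underside (bystander, not needed)
- glue_tin: grey tin, 80 mm across, 80 mm high, standing at the robot's left; origin at its underside (bystander, not needed)
Things that resemble listed ones, but are neither listed nor needed, are in the scene too. What is shaped like the part that bears large_box_mid but blue or purple is not meant.

How it is judged:
By the outcome, as a careful person would: the job done as asked, in the order asked, and still so for the second after the job is handed in, with the robot touching nothing.
It also fails if it takes over 72 s, if anything falls off the work surface, if the arm or the gripper's body presses on something with over 40 N, if the wrist force passes 120 N, or if a joint passes its speed limit or range.

## Working session

There is one attempt and no reset: what is moved stays moved. The work goes in short steps, Python scripts to look and compute and a tool call to move; the robot and the scene stay as the last step left them, time stands still between calls to the robot, and variables do not carry over. Pictures are saved under pics/ and viewed, at most 10 in all, crops included, and the job is handed in when it is done.

Besides the shell and the picture viewer there is one more tool, called after "Call:" as name(argument=value, ...), one argument or row to a line, values as JSON. move_arm: Moves the arm, as the interface text tells. Its arguments: {"type":"object","properties":{"moves":{"type":"array"},"grip_force":{"type":"number"}},"required":["moves"]}

```bash
ls; mkdir -p pics; python3 - <<'E'
from plant import *
import cv2
for n in("side","top"):
    im=read_camera(n); cv2.imwrite(f"pics/{n}0.png",im[...,::-1]); print(n,camera_params(n))
print(get_state())
E
```

```text
pics
side {'fx': 460.41286182905355, 'fy': 460.41286182905355, 'cx': 317.35016547238394, 'cy': 197.27415416641048, 'k1': -0.11256556074397614, 'rvec': array([ 2.43912572, -0.09272079,  0.04950373]), 'tvec': array([-0.49818922,  0.1300914 ,  1.39235489])}
top {'fx': 426.0884155453153, 'fy': 426.0884155453153, 'cx': 318.080816274037, 'cy': 196.80967614428073, 'k1': 0.023099352728822124, 'rvec': array([ 2.16570965, -2.13619058,  0.16245485]), 'tvec': array([0.06337757, 0.51071923, 1.3961297 ])}
{'time': 0.1, 'qpos': array([ 1.00400229e+00,  2.87115770e-01,  1.57801367e+00, -4.94342306e-06,
        1.27861850e+00, -1.50005194e-01]), 'dq': array([-2.75942941e-05, -2.07061804e-03, -2.45879376e-03,  2.72767505e-04,
        1.61711574e-03, -4.11185440e-05]), 'joint_efforts': array([ 1.23190282e-03, -4.07296300e+01, -2.93698990e+01, -1.03159659e-04,
        3.44300926e-03,  1.22095392e-05]), 'eef_pos': array([0.27291412, 0.61672163, 0.23006888]), 'tcp_rot': array([ 2.06888507e-01,  9.78363932e-01, -1.00999493e-03, -3.75793953e-04]), 'contact_force': array([ 0.94293711,  0.33974068, -1.18735343]), 'wrist_torque': array([ 0.03748278,  0.02336459, -0.01314139]), 'finger_force': 0.0, 'opening': 1.0005565993622318}
```

View pics/top0.png

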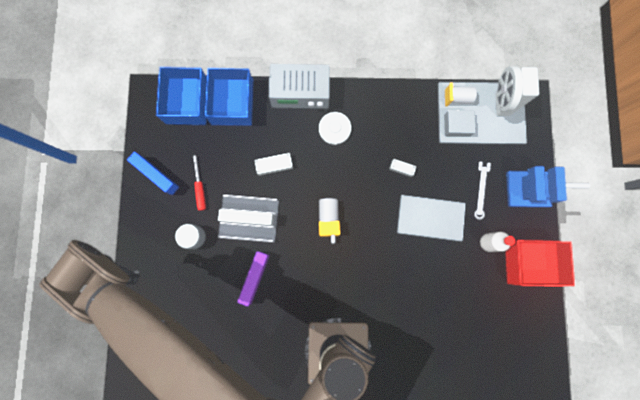

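View pics/side0.png

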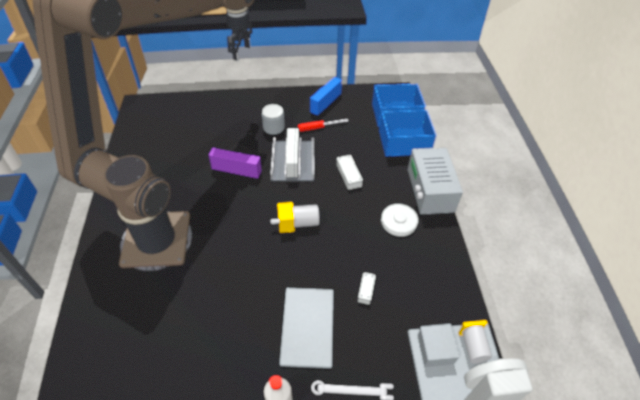

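```bash
cat > h.py <<'E'
from plant import *
import cv2, numpy as np
def cam(n):
    p=camera_params(n); K=np.array([[p['fx'],0,p['cx']],[0,p['fy'],p['cy']],[0,0,1]]); return K,np.array([p['k1'],0,0,0,0]),cv2.Rodrigues(p['rvec'])[0],p['tvec']
def onplane(n,px,z):
    K,D,R,t=cam(n); u=cv2.undistortPoints(np.float64(px).reshape(-1,1,2),K,D)[:,0]
    d=np.c_[u,np.ones(len(u))]@R; c=-R.T@t
    return c[:2]+d[:,:2]*((z-c[2])/d[:,2])[:,None]
def proj(n,P):
    K,D,R,t=cam(n); return cv2.projectPoints(np.float64(P).reshape(-1,1,3),R,t,K,D)[0][:,0]
def rect(n,im,roi,thr,z,S=8):
    """bright blob in roi (x0,y0,x1,y1), upsampled; returns world centre (mm), long/short (mm), yaw of long side deg"""
    x0,y0,x1,y1=roi; g=im[y0:y1,x0:x1].min(2)
    g=cv2.resize(g,None,fx=S,fy=S,interpolation=cv2.INTER_CUBIC)
    m=(g>thr).astype('u1')
    c=max(cv2.findContours(m,0,1)[0],key=cv2.contourArea)[:,0]
    px=(c+.5)/S-.5+[x0,y0]
    w=onplane(n,px,z)*1000
    (cx,cy),(a,b),_=r=cv2.minAreaRect(w.astype('f4'))
    q=cv2.boxPoints(r); e=max((q[1]-q[0],q[2]-q[1]),key=np.linalg.norm)
    M=cv2.moments(w.astype('f4').reshape(-1,1,2))
    return [round(float(v),1) for v in (cx,cy,max(a,b),min(a,b),np.degrees(np.arctan2(e[1],e[0]))%180,M['m10']/M['m00'],M['m01']/M['m00'])]
E
python3 - <<'E'
from h import *
top=cv2.imread('pics/top0.png')[...,::-1]; side=cv2.imread('pics/side0.png')[...,::-1]
for n in('top','side'):
    K,D,R,t=cam(n); print(n,-R.T@t)
print('med',[rect('top',top,(245,145,300,182),t,.034) for t in(150,200,235)])
print('small',[rect('top',top,(382,152,422,182),t,.028) for t in(150,200,235)])
print('large',[rect('top',top,(210,185,285,250),t,.076) for t in(200,235)])
print('tray',[rect('top',top,(385,185,475,250),t,.012) for t in(100,140)])
print('med',[rect('side',side,(325,145,372,197),t,.034) for t in(150,200,235)])
print('small',[rect('side',side,(350,264,385,312),t,.028) for t in(150,200,235)])
print('large',[rect('side',side,(280,120,306,185),t,.076) for t in(200,235)])
print('tray',[rect('side',side,(272,280,340,372),t,.012) for t in(100,140)])
c=[cv2.resize(a,(400,300),interpolation=cv2.INTER_NEAREST) for a in(top[140:200,240:320],top[185:245,207:287],side[115:190,265:365],side[255:315,330:410])]
cv2.imwrite('pics/c1.png',np.vstack([np.hstack(c[:2]),np.hstack(c[2:])])[...,::-1])
E
```

```text
top [0.30587815 0.08038528 1.45396209]
side [ 0.41972022 -0.8351885   1.15328379]
med [[623.3, 225.2, 125.7, 55.9, 102.6, 623.3, 224.8], [623.7, 225.3, 123.0, 52.4, 102.4, 623.7, 224.8], [623.9, 225.3, 120.7, 49.4, 102.4, 623.9, 224.7]]
small [[618.0, -217.7, 85.7, 39.1, 71.8, 618.2, -217.5], [618.5, -218.1, 82.7, 34.9, 71.6, 618.6, -217.7], [618.7, -218.3, 80.3, 31.9, 71.8, 618.8, -217.4]]
large [[432.9, 304.7, 178.7, 52.1, 85.9, 434.0, 308.1], [437.6, 307.7, 170.3, 40.5, 86.2, 437.1, 307.4]]
tray [[448.0, -314.9, 225.5, 136.5, 83.5, 447.8, -314.6], [448.2, -315.3, 222.1, 132.7, 83.5, 447.9, -314.8]]
med [[624.0, 214.8, 149.5, 59.9, 101.4, 623.9, 215.9], [624.1, 224.4, 124.6, 51.0, 101.5, 624.1, 224.5], [624.3, 224.6, 116.2, 44.9, 101.4, 624.2, 224.8]]
small [[617.3, -222.6, 95.9, 37.5, 71.7, 617.6, -221.9], [618.7, -218.7, 82.6, 33.1, 71.9, 618.6, -218.9], [618.8, -218.4, 76.9, 29.1, 72.3, 618.7, -218.9]]
large [[435.5, 306.5, 175.0, 41.4, 85.8, 436.1, 306.1], [435.6, 307.9, 164.2, 35.3, 85.6, 436.1, 307.4]]
tray [[447.7, -315.4, 226.8, 135.4, 83.4, 447.7, -315.3], [447.8, -315.3, 223.0, 132.1, 83.5, 447.6, -315.3]]
```

View pics/c1.png

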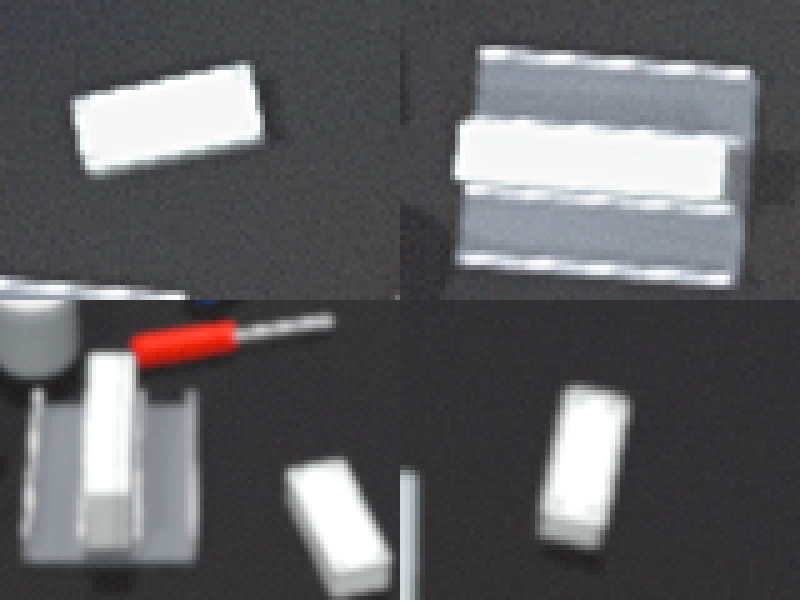

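```bash
cat >> h.py <<'E'
from scipy.spatial.transform import Rotation as Ro, Slerp
def pose():
    s=get_state(); return np.array(s['eef_pos']),Ro.from_quat(s['tcp_rot'])
def goal(yaw,tilt=0):
    """tool y at world yaw (deg), z down; tilt>0 leans the tool outward about its x"""
    y=np.radians(yaw); Y=np.array([np.cos(y),np.sin(y),0]); Z=np.array([0,0,-1.]); X=np.cross(Y,Z)
    return Ro.from_matrix(np.c_[X,Y,Z])*Ro.from_euler('x',-tilt,degrees=True)
def plan(p1,yaw,n,tilt=0,start=None,ry=None):
    p0,r0=start or pose(); r1=goal(yaw,tilt); p1=np.array(p1); S=Slerp([0,1],Ro.concatenate([r0,r1]))
    t=(r0.inv()*r1).as_rotvec()/n
    for i in range(n):
        print(i,np.round(S(i/n).inv().apply(p1-p0)/n,4),np.round(t,3) if i==0 else '')
    return p1,r1
E
python3 - <<'E'
from h import *
print(onplane('top',[[329,197],[320,240],[340,240],[318,220]],.03),onplane('top',[[335,144],[335,112]],.028))
s=plan([.436,.3075,.13],-4,10)
print(goal(-4).apply([0,0,1]),goal(0,45).apply([0,0,1]))
E
```

```text
[[ 0.51057796  0.03345677]
 [ 0.36561826  0.06205142]
 [ 0.36652285 -0.00451695]
 [ 0.43221485  0.06958009]] [[0.69546468 0.01448674]
 [0.80985735 0.01537021]]
0 [-0.0274 -0.0217  0.01  ] [-0.     0.     0.122]
1 [-0.0299 -0.0181  0.01  ] 
2 [-0.0319 -0.0144  0.01  ] 
3 [-0.0334 -0.0104  0.01  ] 
4 [-0.0344 -0.0062  0.01  ] 
5 [-0.0349 -0.002   0.01  ] 
6 [-0.0349  0.0023  0.01  ] 
7 [-0.0343  0.0065  0.01  ] 
8 [-0.0333  0.0107  0.01  ] 
9 [-0.0317  0.0147  0.01  ] 
[ 0.  0. -1.] [ 0.70710678  0.         -0.70710678]
```

Call:
move_arm(
  moves=[
    [1, [-0.0274, -0.0217, 0.01], [0, 0, 0.122]],
    [1, [-0.0299, -0.0181, 0.01], [0, 0, 0.122]],
    [1, [-0.0319, -0.0144, 0.01], [0, 0, 0.122]],
    [1, [-0.0334, -0.0104, 0.01], [0, 0, 0.122]],
    [1, [-0.0344, -0.0062, 0.01], [0, 0, 0.122]],
    [1, [-0.0349, -0.002, 0.01], [0, 0, 0.122]],
    [1, [-0.0349, 0.0023, 0.01], [0, 0, 0.122]],
    [1, [-0.0343, 0.0065, 0.01], [0, 0, 0.122]],
    [1, [-0.0333, 0.0107, 0.01], [0, 0, 0.122]],
    [1, [-0.0317, 0.0147, 0.01], [0, 0, 0.122]],
  ],
  grip_force=80,
)

```text
time: 0.93
eef_pos: [0.437, 0.3066, 0.1305]
tcp_rot: [0.732, 0.681, -0.0, -0.0]
contact_force: [0.3, -0.3, -0.7]
opening: 0.996
finger_force: 0.0
```

```bash
python3 - <<'E'
from h import *
print(pose()[0],get_state()['qpos'])
plan([.436,.3075,.041],-4,6)
E
```

```text
[0.43704575 0.30661887 0.13053341] [ 4.21643253e-01  8.47489176e-02  2.00509355e+00 -4.70569773e-06
  1.05224180e+00  4.93479446e-01]
0 [ 0.0001 -0.0002  0.0149] [-0.  0. -0.]
1 [ 0.0001 -0.0002  0.0149] 
2 [ 0.0001 -0.0002  0.0149] 
3 [ 0.0001 -0.0002  0.0149] 
4 [ 0.0001 -0.0002  0.0149] 
5 [ 0.0001 -0.0002  0.0149]
```

Call:
move_arm(
  moves=[
    [1, [0, 0, 0.015], [0, 0, 0]],
    [1, [0, 0, 0.015], [0, 0, 0]],
    [1, [0, 0, 0.015], [0, 0, 0]],
    [1, [0, 0, 0.015], [0, 0, 0]],
    [1, [0.001, -0.001, 0.015], [0, 0, 0]],
    [1, [0, 0, 0.015], [0, 0, 0]],
    [0.2, [0, 0, 0], [0, 0, 0]],
    [0.2, [0, 0, 0], [0, 0, 0]],
    [0.2, [0, 0, 0], [0, 0, 0]],
    [0.2, [0, 0, 0], [0, 0, 0]],
  ],
)

```text
time: 1.77
eef_pos: [0.4366, 0.3098, 0.0425]
tcp_rot: [0.73, 0.683, 0.001, 0.0]
contact_force: [-13.7, -0.0, 9.5]
opening: 0.452
finger_force: 5.3
```

```bash
python3 - <<'E'
from h import *
s=get_state(); print(s['opening'],s['finger_force'],s['contact_force'])
s=(np.array([.436,.3075,.041]),goal(-4))
s=plan([.436,.3075,.121],-4,2,start=s)
s=plan([.57,.03,.18],-4,8,start=s)
E
```

```text
0.45205193057275705 5.322199612855911 [-13.70196969  -0.02059079   9.45337132]
0 [ 0.    0.   -0.04] [0. 0. 0.]
1 [ 0.    0.   -0.04] 
0 [-0.0334  0.0191 -0.0074] [0. 0. 0.]
1 [-0.0334  0.0191 -0.0074] 
2 [-0.0334  0.0191 -0.0074] 
3 [-0.0334  0.0191 -0.0074] 
4 [-0.0334  0.0191 -0.0074] 
5 [-0.0334  0.0191 -0.0074] 
6 [-0.0334  0.0191 -0.0074] 
7 [-0.0334  0.0191 -0.0074]
```

Call:
move_arm(
  moves=[
    [0.2, [0, 0, 0], [0, 0, 0]],
    [0.2, [0, 0, 0], [0, 0, 0]],
    [0.2, [0, 0, 0], [0, 0, 0]],
    [0.2, [0, 0, -0.01], [0, 0, 0]],
    [0.2, [0, 0, -0.02], [0, 0, 0]],
    [0.2, [0, 0, -0.025], [0, 0, 0]],
    [0.2, [0, 0, -0.025], [0, 0, 0]],
    [0.2, [0, 0, -0.02], [0, 0, 0]],
    [0.2, [0, 0, -0.02], [0, 0, 0]],
    [0.2, [0, 0, -0.02], [0, 0, 0]],
  ],
)

```text
time: 2.6
eef_pos: [0.4349, 0.3087, 0.181]
tcp_rot: [0.73, 0.683, -0.001, -0.0]
contact_force: [0.2, 0.7, -5.9]
opening: 0.411
finger_force: 81.2
```

```bash
python3 - <<'E'
from h import *
s=get_state(); print(s['opening'],s['finger_force'],s['contact_force'])
s=plan([.57,.01,.21],-4,10)
E
```

```text
0.41050083499860734 81.23064279556274 [ 0.18259948  0.68676586 -5.85484464]
0 [-0.0289  0.0154 -0.0029] [-0.  0.  0.]
1 [-0.0289  0.0155 -0.0029] 
2 [-0.0289  0.0155 -0.0029] 
3 [-0.0289  0.0155 -0.0029] 
4 [-0.0289  0.0155 -0.0029] 
5 [-0.0289  0.0155 -0.0029] 
6 [-0.0289  0.0155 -0.0029] 
7 [-0.0289  0.0155 -0.0029] 
8 [-0.0289  0.0155 -0.0029] 
9 [-0.0289  0.0156 -0.0029]
```

Call:
move_arm(
  moves=[
    [0.2, [-0.029, 0.0155, -0.003], [0, 0, 0]],
    [0.2, [-0.029, 0.0155, -0.003], [0, 0, 0]],
    [0.2, [-0.029, 0.0155, -0.003], [0, 0, 0]],
    [0.2, [-0.029, 0.0155, -0.003], [0, 0, 0]],
    [0.2, [-0.029, 0.0155, -0.003], [0, 0, 0]],
    [0.2, [-0.029, 0.0155, -0.003], [0, 0, 0]],
    [0.2, [-0.029, 0.0155, -0.003], [0, 0, 0]],
    [0.2, [-0.029, 0.0155, -0.003], [0, 0, 0]],
    [0.2, [-0.029, 0.0155, -0.003], [0, 0, 0]],
    [0.2, [-0.029, 0.0155, -0.003], [0, 0, 0]],
  ],
)

```text
time: 3.43
eef_pos: [0.5707, 0.0082, 0.2099]
tcp_rot: [0.73, 0.683, -0.001, -0.001]
contact_force: [0.1, -0.6, -5.8]
opening: 0.409
finger_force: 81.5
```

```bash
python3 - <<'E'
from h import *
s=get_state(); print(s['opening'],s['finger_force'],s['contact_force'])
s=plan([.62,0,.10],-4,10,tilt=45)
print(s[1].apply([0,0,1]))
E
```

```text
0.4085561641218496 81.50676012039185 [ 0.06525996 -0.64842472 -5.77290374]
0 [-0.0005  0.005   0.011 ] [-0.079 -0.     0.   ]
1 [-0.0005  0.0041  0.0113] 
2 [-0.0005  0.0032  0.0116] 
3 [-0.0005  0.0023  0.0118] 
4 [-0.0005  0.0014  0.012 ] 
5 [-0.0005  0.0004  0.0121] 
6 [-0.0005 -0.0005  0.012 ] 
7 [-0.0005 -0.0015  0.012 ] 
8 [-0.0005 -0.0024  0.0118] 
9 [-0.0005 -0.0033  0.0116] 
[ 0.7053843  -0.04932528 -0.70710678]
```

Call:
move_arm(
  moves=[
    [0.2, [-0.0005, 0.005, 0.011], [-0.079, 0, 0]],
    [0.2, [-0.0005, 0.004, 0.011], [-0.079, 0, 0]],
    [0.2, [-0.0005, 0.003, 0.0115], [-0.079, 0, 0]],
    [0.2, [-0.0005, 0.002, 0.012], [-0.079, 0, 0]],
    [0.2, [-0.0005, 0.0015, 0.012], [-0.079, 0, 0]],
    [0.2, [-0.0005, 0.0005, 0.012], [-0.079, 0, 0]],
    [0.2, [-0.0005, -0.0005, 0.012], [-0.079, 0, 0]],
    [0.2, [-0.0005, -0.0015, 0.012], [-0.079, 0, 0]],
    [0.2, [-0.0005, -0.0025, 0.012], [-0.079, 0, 0]],
    [0.2, [-0.0005, -0.0035, 0.012], [-0.079, 0, 0]],
  ],
)

```text
time: 4.27
eef_pos: [0.6102, -0.0037, 0.118]
tcp_rot: [0.681, 0.646, 0.245, 0.241]
contact_force: [-0.6, -0.2, -6.7]
opening: 0.411
finger_force: 82.4
```

```bash
python3 - <<'E'
from h import *
s=get_state(); print(s['opening'],s['finger_force'],s['contact_force'],s['qpos'])
im=read_camera('side');cv2.imwrite('pics/s2.png',cv2.resize(im[60:320,200:460],None,fx=2,fy=2,interpolation=2)[...,::-1])
s=plan([.627,0,.041],-4,6,tilt=45)
print(pose()[1].apply([0,0,1]))
E
```

```text
0.41147852345491925 82.42882132530212 [-0.57202534 -0.17829052 -6.67720108] [-0.2283177   0.01045026  2.23804004  0.59650888  0.24242118 -0.70898405]
0 [ 0.0007 -0.0065  0.0117] [-0.013 -0.005  0.   ]
1 [ 0.0007 -0.0067  0.0116] 
2 [ 0.0008 -0.0068  0.0115] 
3 [ 0.0009 -0.007   0.0114] 
4 [ 0.0009 -0.0071  0.0113] 
5 [ 0.001  -0.0073  0.0112] 
[ 0.64834132 -0.01247502 -0.7612476 ]
```

View pics/s2.png

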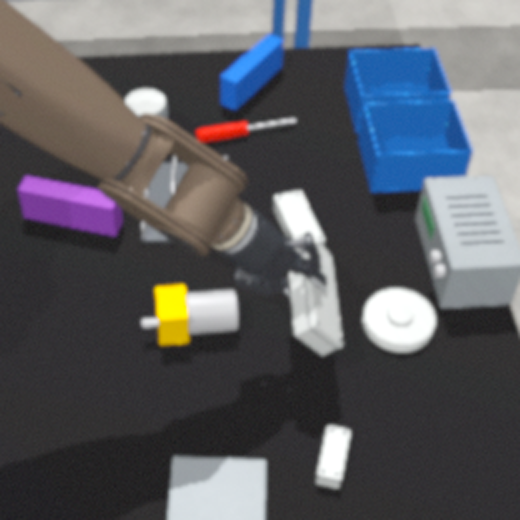

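```bash
python3 - <<'E'
from h import *
s=plan([.635,0,.046],-6,6,tilt=38)
E
```

```text
0 [ 0.0008 -0.005   0.0119] [ 0.007 -0.009  0.005]
1 [ 0.0008 -0.0049  0.0119] 
2 [ 0.0009 -0.0048  0.0119] 
3 [ 0.001  -0.0047  0.012 ] 
4 [ 0.0011 -0.0047  0.012 ] 
5 [ 0.0012 -0.0046  0.012 ]
```

Call:
move_arm(
  moves=[
    [0.2, [0.001, -0.005, 0.012], [0.007, -0.009, 0.005]],
    [0.2, [0.001, -0.005, 0.012], [0.007, -0.009, 0.005]],
    [0.2, [0.001, -0.005, 0.012], [0.007, -0.009, 0.005]],
    [0.2, [0.001, -0.005, 0.012], [0.007, -0.009, 0.005]],
    [0.2, [0.001, -0.005, 0.012], [0.007, -0.009, 0.005]],
    [0.2, [0.001, -0.005, 0.012], [0.007, -0.009, 0.005]],
    [0.2, [0, 0, 0], [0, 0, 0]],
    [0.2, [0, 0, 0], [0, 0, 0]],
    [0.2, [0, 0, 0], [0, 0, 0]],
    [0.2, [0, 0, 0], [0, 0, 0]],
  ],
)

```text
time: 5.15
eef_pos: [0.6364, -0.0096, 0.0779]
tcp_rot: [0.704, 0.641, 0.214, 0.22]
contact_force: [-0.4, 0.0, -6.5]
opening: 0.411
finger_force: 82.3
```

```bash
cat >> h.py <<'E'
def corners():
    p,r=pose(); return np.round(np.array([p+r.apply([x,y,.0345]) for x in(-.085,.085) for y in(-.018,.018)]),4)
E
python3 - <<'E'
from h import *
s=get_state(); print(s['opening'],s['finger_force'],s['contact_force'],s['qpos'],s['eef_pos'])
print(pose()[1].as_matrix(),corners())
s=plan([.635,0,.041],-6,4,tilt=38)
E
```

```text
0.4110618610924111 82.26842164993286 [-0.42797876  0.00679129 -6.49597151] [-0.20859507  0.15495962  2.14698886  0.37516405  0.23808953 -0.45324404] [ 0.63642224 -0.00955653  0.07789011]
[[ 0.08686043  0.80834253  0.58226938]
 [ 0.9960306  -0.08187727 -0.03491642]
 [ 0.0194502   0.58299097 -0.81224579]] [[ 0.6346 -0.0939  0.0377]
 [ 0.6637 -0.0969  0.0587]
 [ 0.6493  0.0754  0.041 ]
 [ 0.6784  0.0724  0.062 ]]
0 [ 0.0022 -0.0059  0.0072] [-0.01  -0.007  0.001]
1 [ 0.0022 -0.0059  0.0071] 
2 [ 0.0023 -0.006   0.0071] 
3 [ 0.0023 -0.0061  0.007 ]
```

```bash
python3 - <<'E'
from h import *
s=plan([.658,0,.042],-9,8,tilt=32)
E
```

```text
0 [ 0.0013 -0.0005  0.0052] [ 0.008 -0.007  0.006]
1 [ 0.0014 -0.0005  0.0052] 
2 [ 0.0014 -0.0005  0.0052] 
3 [ 0.0014 -0.0004  0.0052] 
4 [ 0.0015 -0.0004  0.0051] 
5 [ 0.0015 -0.0004  0.0051] 
6 [ 0.0015 -0.0003  0.0051] 
7 [ 0.0016 -0.0003  0.0051]
```

Call:
move_arm(
  moves=[
    [0.2, [0.001, -0.0005, 0], [0.016, -0.014, 0.012]],
    [0.2, [0.001, -0.0005, 0.002], [0.016, -0.014, 0.012]],
    [0.2, [0.001, -0.0005, 0.005], [0.016, -0.014, 0.012]],
    [0.2, [0.0015, -0.0005, 0.005], [0.016, -0.014, 0.012]],
    [0.2, [0.0015, -0.0005, 0.006], [0, 0, 0]],
    [0.2, [0.0015, -0.0005, 0.006], [0, 0, 0]],
    [0.2, [0.0015, -0.0005, 0.006], [0, 0, 0]],
    [0.2, [0.0015, -0.0005, 0.006], [0, 0, 0]],
    [0.2, [0.0015, 0, 0.005], [0, 0, 0]],
    [0.2, [0, 0, 0], [0, 0, 0]],
  ],
)

```text
time: 5.98
eef_pos: [0.6564, -0.0004, 0.0394]
tcp_rot: [0.732, 0.624, 0.178, 0.209]
contact_force: [0.1, -0.2, -6.1]
opening: 0.408
finger_force: 82.4
```

```bash
python3 - <<'E'
from h import *
s=get_state(); print(s['contact_force'],s['qpos'],s['eef_pos'])
print(pose()[1].as_matrix(),corners())
s=plan([.658,0,.040],-9,4,tilt=32)
E
```

```text
[ 0.06434407 -0.23752699 -6.117058  ] [-0.15390536  0.27953077  2.06534467 -0.01069312  0.2408772   0.01379895] [ 6.56449304e-01 -3.73024381e-04  3.93966541e-02]
[[ 1.57493363e-01  8.38877079e-01  5.21038470e-01]
 [ 9.87519978e-01 -1.33592167e-01 -8.34111833e-02]
 [-3.65071406e-04  5.27672606e-01 -8.49447755e-01]] [[ 6.459e-01 -8.480e-02  6.000e-04]
 [ 6.761e-01 -8.960e-02  1.960e-02]
 [ 6.727e-01  8.310e-02  6.000e-04]
 [ 7.029e-01  7.830e-02  1.960e-02]]
0 [0.0002 0.0004 0.0001] [-0.001  0.    -0.   ]
1 [0.0002 0.0004 0.0001] 
2 [0.0002 0.0004 0.0001] 
3 [0.0002 0.0004 0.0001]
```

Call:
move_arm(
  moves=[
    [0.6, [0, 0, 0], [0, 0, 0]],
    [0.7, [0, 0, 0], [0, 0, 0]],
    [0.8, [0, 0, 0], [0, 0, 0]],
    [1, [0, 0, 0], [0, 0, 0]],
    [1, [0, 0, -0.01], [0, 0, 0]],
    [1, [0, 0, -0.012], [0, 0, 0]],
    [1, [0, 0, -0.015], [0, 0, 0]],
    [1, [0, 0, -0.02], [0, 0, 0]],
    [1, [0, 0, -0.03], [0, 0, 0]],
    [1, [0, 0, -0.03], [0, 0, 0]],
  ],
)

```text
time: 6.82
eef_pos: [0.5955, 0.0092, 0.1417]
tcp_rot: [0.731, 0.624, 0.179, 0.21]
contact_force: [0.9, 0.1, 0.9]
opening: 1.004
finger_force: 0.0
```

```bash
python3 - <<'E'
from h import *
s=get_state(); print(s['contact_force'],s['qpos'],s['eef_pos'])
for n in('side','top'):
  im=read_camera(n);cv2.imwrite(f'pics/{n}3.png',im[...,::-1])
a=cv2.imread('pics/side3.png')[130:330,250:450];b=cv2.imread('pics/top3.png')[100:300,240:440]
cv2.imwrite('pics/s3.png',cv2.resize(np.hstack([a,b]),None,fx=2,fy=2))
s=plan([.62,0,.14],-9,8)
E
```

```text
[0.92833212 0.09212622 0.90041529] [-0.15358225 -0.03030143  2.17923314 -0.00690257  0.43323097  0.01016019] [0.59550082 0.0091865  0.14170019]
0 [-0.0007  0.002   0.0023] [ 0.071  0.    -0.   ]
1 [-0.0007  0.0021  0.0022] 
2 [-0.0007  0.0023  0.002 ] 
3 [-0.0007  0.0024  0.0018] 
4 [-0.0007  0.0025  0.0017] 
5 [-0.0007  0.0026  0.0015] 
6 [-0.0007  0.0027  0.0013] 
7 [-0.0007  0.0028  0.0011]
```

View pics/s3.png

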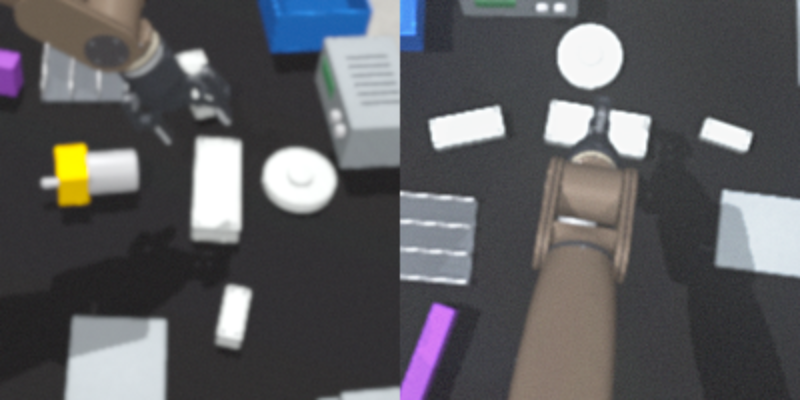

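Call:
move_arm(
  moves=[
    [1, [0, 0.002, 0.002], [0.071, 0, 0]],
    [1, [0, 0.002, 0.002], [0.071, 0, 0]],
    [1, [0, 0.002, 0.002], [0.071, 0, 0]],
    [1, [0, 0.002, 0.002], [0.071, 0, 0]],
    [1, [0, 0.002, 0.002], [0.071, 0, 0]],
    [1, [0, 0.002, 0.001], [0.071, 0, 0]],
    [1, [0, 0.003, 0.001], [0.071, 0, 0]],
    [1, [0, 0.003, 0.001], [0.071, 0, 0]],
    [1, [0, 0, 0], [0, 0, 0]],
    [1, [0, 0, 0], [0, 0, 0]],
  ],
)

```text
time: 7.75
eef_pos: [0.6177, 0.0056, 0.1326]
tcp_rot: [0.761, 0.649, -0.003, -0.003]
contact_force: [-0.7, 1.1, -0.2]
opening: 0.997
finger_force: 0.0
```

```bash
python3 - <<'E'
from h import *
im=read_camera('side')
for t in(180,200,220): print(rect('side',im,(338,190,382,260),t,.036))
im=cv2.imread('pics/side3.png')[...,::-1]
for t in(180,200,220): print(rect('side',im,(338,190,382,260),t,.036))
im=cv2.imread('pics/top3.png')[...,::-1]
for t in(200,235): print(rect('top',im,(308,146,370,185),t,.036))
print(get_state()['eef_pos'])
E
```

```text
[624.8, 1.3, 177.4, 72.0, 80.8, 624.9, 1.2]
[625.0, 2.2, 173.3, 70.4, 80.8, 625.2, 2.0]
[624.7, 2.4, 169.6, 68.2, 80.8, 625.1, 2.3]
[624.8, 1.2, 177.4, 72.0, 80.8, 624.8, 0.7]
[625.0, 2.1, 173.4, 70.4, 80.8, 625.0, 1.8]
[624.5, 2.5, 169.4, 68.1, 81.1, 624.7, 2.5]
[632.5, 51.1, 74.1, 71.5, 80.5, 634.4, 53.2]
[632.9, 51.3, 71.2, 68.3, 80.3, 634.7, 52.6]
[0.61687301 0.00587391 0.13250761]
```

```bash
python3 - <<'E'
from h import *
plan([.625,.002,.003],-9.1,8)
E
```

```text
0 [-0.0003  0.0012  0.0162] [-0.001  0.     0.   ]
1 [-0.0003  0.0012  0.0162] 
2 [-0.0003  0.0012  0.0162] 
3 [-0.0003  0.0012  0.0162] 
4 [-0.0003  0.0012  0.0162] 
5 [-0.0003  0.0011  0.0162] 
6 [-0.0003  0.0011  0.0162] 
7 [-0.0003  0.0011  0.0162]
```

Call:
move_arm(
  moves=[
    [1, [0.0006, 0.0022, 0.014], [-0.004, 0, 0]],
    [1, [0.0006, 0.0022, 0.014], [-0.004, 0, 0]],
    [1, [0.0006, 0.0022, 0.014], [0, 0, 0]],
    [1, [0.0006, 0.0022, 0.014], [0, 0, 0]],
    [1, [0, 0, 0.014], [0, 0, 0]],
    [1, [0, 0, 0.014], [0, 0, 0]],
    [1, [0, 0, 0.013], [0, 0, 0]],
    [1, [0, 0, 0.013], [0, 0, 0]],
    [1, [0, 0, 0.013], [0, 0, 0]],
    [1, [0, 0, 0], [0, 0, 0]],
  ],
)

```text
time: 8.63
eef_pos: [0.6231, 0.0072, 0.0063]
tcp_rot: [0.761, 0.649, -0.003, -0.003]
contact_force: [-1.1, 0.5, -1.3]
opening: 0.998
finger_force: 0.0
```

```bash
python3 - <<'E'
from h import *
s=get_state(); print(s['contact_force'])
plan([.625,.002,.003],-9.1,1)
E
```

```text
[-1.07671987  0.45756592 -1.31329275]
0 [-0.0048  0.0027  0.0033] [-0.008  0.     0.001]
```

Call:
move_arm(
  moves=[
    [1, [-0.0025, 0.0015, 0.001], [-0.004, 0, 0]],
    [1, [-0.0025, 0.001, 0.002], [-0.004, 0, 0]],
    [0.5, [0, 0, 0], [0, 0, 0]],
    [0.5, [0, 0, 0], [0, 0, 0]],
    [0.5, [0, 0, 0], [0, 0, 0]],
    [0.5, [0, 0, 0], [0, 0, 0]],
    [0.5, [0, 0, -0.005], [0, 0, 0]],
    [0.5, [0, 0, -0.015], [0, 0, 0]],
    [0.5, [0, 0, -0.025], [0, 0, 0]],
    [0.5, [0, 0, -0.03], [0, 0, 0]],
  ],
)

```text
time: 9.47
eef_pos: [0.624, 0.0022, 0.0798]
tcp_rot: [0.761, 0.649, -0.0, -0.0]
contact_force: [0.3, -0.1, -5.4]
opening: 0.774
finger_force: 93.9
```

```bash
python3 - <<'E'
from h import *
s=get_state(); print(s['contact_force'],s['finger_force'])
im=read_camera('side')
s=plan([.46,-.30,.11],-6.5,10)
E
```

```text
[ 0.34034235 -0.14419518 -5.38211249] 93.9062762260437
0 [-0.0324 -0.012  -0.0022] [ 0.001  0.    -0.004]
1 [-0.0324 -0.0121 -0.0022] 
2 [-0.0323 -0.0123 -0.0022] 
3 [-0.0323 -0.0124 -0.0022] 
4 [-0.0322 -0.0126 -0.0022] 
5 [-0.0322 -0.0127 -0.0022] 
6 [-0.0321 -0.0128 -0.0022] 
7 [-0.0321 -0.013  -0.0021] 
8 [-0.032  -0.0131 -0.0021] 
9 [-0.0319 -0.0133 -0.0021]
```

Call:
move_arm(
  moves=[
    [0.5, [-0.0323, -0.0122, -0.002], [0, 0, -0.004]],
    [0.5, [-0.0323, -0.0122, -0.002], [0, 0, -0.004]],
    [0.5, [-0.0323, -0.0123, -0.002], [0, 0, -0.004]],
    [0.5, [-0.0323, -0.0124, -0.002], [0, 0, -0.004]],
    [0.5, [-0.0322, -0.0126, -0.002], [0, 0, -0.004]],
    [0.5, [-0.0322, -0.0127, -0.002], [0, 0, -0.004]],
    [0.5, [-0.0321, -0.0128, -0.002], [0, 0, -0.004]],
    [0.5, [-0.0321, -0.013, -0.002], [0, 0, -0.004]],
    [0.5, [-0.032, -0.0131, -0.002], [0, 0, -0.004]],
    [0.5, [-0.032, -0.0133, -0.002], [0, 0, -0.004]],
  ],
)

```text
time: 10.35
eef_pos: [0.455, -0.3001, 0.1011]
tcp_rot: [0.748, 0.664, 0.002, 0.002]
contact_force: [-0.4, -0.9, -5.7]
opening: 0.779
finger_force: 94.1
```

```bash
python3 - <<'E'
from h import *
s=plan([.448,-.315,.04],-6.5,7)
E
```

```text
0 [-0.0022 -0.0008  0.0087] [ 0.001  0.    -0.001]
1 [-0.0022 -0.0008  0.0087] 
2 [-0.0022 -0.0008  0.0087] 
3 [-0.0022 -0.0008  0.0087] 
4 [-0.0022 -0.0008  0.0087] 
5 [-0.0022 -0.0008  0.0087] 
6 [-0.0022 -0.0008  0.0087]
```

Call:
move_arm(
  moves=[
    [0.5, [-0.0022, -0.0008, 0.0087], [0.001, 0, -0.001]],
    [0.5, [-0.0022, -0.0008, 0.0087], [0.001, 0, -0.001]],
    [0.5, [-0.0022, -0.0008, 0.0087], [0.001, 0, -0.001]],
    [0.5, [-0.0022, -0.0008, 0.0087], [0.001, 0, -0.001]],
    [0.5, [-0.0022, -0.0008, 0.0087], [0.001, 0, -0.001]],
    [0.5, [-0.0022, -0.0008, 0.0087], [0.001, 0, -0.001]],
    [0.5, [-0.0022, -0.0008, 0.0087], [0.001, 0, -0.001]],
    [0.5, [0, 0, 0], [0, 0, 0]],
    [0.5, [0, 0, 0], [0, 0, 0]],
    [0.5, [0, 0, 0], [0, 0, 0]],
  ],
)

```text
time: 11.18
eef_pos: [0.4496, -0.3141, 0.0408]
tcp_rot: [0.745, 0.667, -0.001, 0.0]
contact_force: [0.2, -0.4, -5.2]
opening: 0.776
finger_force: 93.8
```

```bash
python3 - <<'E'
from h import *
im=read_camera('side'); cv2.imwrite('pics/s4.png',im[...,::-1])
s=plan([.448,-.315,.0155],-6.5,4)
E
```

```text
0 [-0.0002 -0.0004  0.0064] [0.    0.    0.001]
1 [-0.0002 -0.0004  0.0064] 
2 [-0.0002 -0.0004  0.0064] 
3 [-0.0002 -0.0004  0.0064]
```

Call:
move_arm(
  moves=[
    [0.5, [-0.0003, -0.0005, 0.007], [0, 0, 0.001]],
    [0.5, [-0.0003, -0.0005, 0.007], [0, 0, 0.001]],
    [0.5, [-0.0003, -0.0005, 0.006], [0, 0, 0.001]],
    [0.5, [0, 0, 0.005], [0, 0, 0]],
    [0.5, [0, 0, 0], [0, 0, 0]],
    [1, [0, 0, 0], [0, 0, 0]],
    [1, [0, 0, 0], [0, 0, 0]],
    [1, [0, 0, 0], [0, 0, 0]],
    [1, [0, 0, -0.015], [0, 0, 0]],
    [1, [0, 0, -0.04], [0, 0, 0]],
  ],
)

```text
time: 12.07
eef_pos: [0.4441, -0.3114, 0.0651]
tcp_rot: [0.746, 0.665, -0.001, -0.007]
contact_force: [-0.4, 0.6, -0.3]
opening: 1.001
finger_force: 0.0
```

```bash
python3 - <<'E'
from h import *
print(get_state()['eef_pos'],get_state()['opening'])
s=plan([.55,-.1,.20],0,6)
print(); s=plan([.624,.225,.15],12,10,start=s)
E
```

```text
[ 0.44412473 -0.31142965  0.06511182] 1.0007229326195082
0 [ 0.0372  0.0133 -0.0224] [-0.002 -0.001 -0.019]
1 [ 0.0369  0.014  -0.0224] 
2 [ 0.0366  0.0147 -0.0224] 
3 [ 0.0363  0.0155 -0.0224] 
4 [ 0.0359  0.0162 -0.0224] 
5 [ 0.0356  0.0169 -0.0225] 

0 [0.0325 0.0074 0.005 ] [ 0.     0.    -0.021]
1 [0.0323 0.0081 0.005 ] 
2 [0.0322 0.0088 0.005 ] 
3 [0.032  0.0094 0.005 ] 
4 [0.0318 0.0101 0.005 ] 
5 [0.0315 0.0108 0.005 ] 
6 [0.0313 0.0114 0.005 ] 
7 [0.0311 0.0121 0.005 ] 
8 [0.0308 0.0127 0.005 ] 
9 [0.0305 0.0134 0.005 ]
```

Call:
move_arm(
  moves=[
    [1, [0, 0, -0.035], [0, 0, 0]],
    [1, [0, 0, -0.035], [0, 0, 0]],
    [1, [0.02, 0.008, -0.035], [0, 0, 0]],
    [1, [0.037, 0.014, -0.02], [0.001, 0, -0.019]],
    [1, [0.037, 0.014, 0], [0, 0, -0.019]],
    [1, [0.037, 0.015, 0], [0, 0, -0.019]],
    [1, [0.036, 0.015, 0], [0, 0, -0.019]],
    [1, [0.036, 0.016, 0], [0, 0, -0.019]],
    [1, [0.036, 0.016, 0], [0, 0, -0.019]],
    [1, [0.036, 0.016, 0], [0, 0, -0.019]],
  ],
)

```text
time: 12.9
eef_pos: [0.5781, -0.0475, 0.194]
tcp_rot: [0.7, 0.714, -0.001, -0.0]
contact_force: [0.6, -0.7, -0.1]
opening: 1.003
finger_force: 0.0
```

```bash
python3 - <<'E'
from h import *
im=read_camera('side'); cv2.imwrite('pics/s5.png',im[...,::-1]); tp=read_camera('top'); cv2.imwrite('pics/t5.png',tp[...,::-1])
a=im[260:400,220:420];b=tp[160:260,370:510]
cv2.imwrite('pics/c5.png',np.hstack([cv2.resize(a,(400,280)),cv2.resize(b,(392,280))])[...,::-1])
s=plan([.624,.2245,.11],12,10)
E
```

```text
0 [0.0268 0.0052 0.0084] [-0.    -0.    -0.018]
1 [0.0267 0.0057 0.0084] 
2 [0.0266 0.0062 0.0084] 
3 [0.0264 0.0067 0.0084] 
4 [0.0263 0.0072 0.0084] 
5 [0.0262 0.0076 0.0084] 
6 [0.026  0.0081 0.0084] 
7 [0.0259 0.0086 0.0084] 
8 [0.0257 0.0091 0.0084] 
9 [0.0256 0.0095 0.0084]
```

View pics/c5.png

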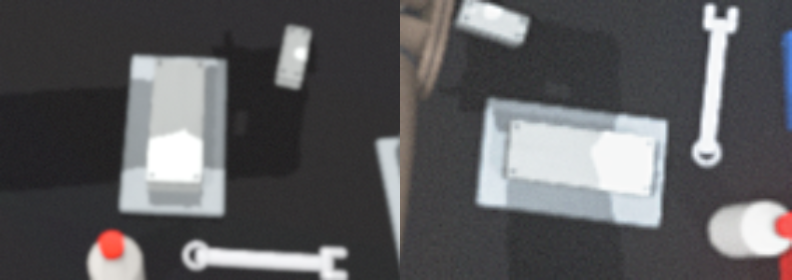

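Call:
move_arm(
  moves=[
    [1, [0.0268, 0.0052, 0.0084], [0, 0, -0.018]],
    [1, [0.0267, 0.0057, 0.0084], [0, 0, -0.018]],
    [1, [0.0266, 0.0062, 0.0084], [0, 0, -0.018]],
    [1, [0.0264, 0.0067, 0.0084], [0, 0, -0.018]],
    [1, [0.0263, 0.0072, 0.0084], [0, 0, -0.018]],
    [1, [0.0262, 0.0076, 0.0084], [0, 0, -0.018]],
    [1, [0.026, 0.0081, 0.0084], [0, 0, -0.018]],
    [1, [0.0259, 0.0086, 0.0084], [0, 0, -0.018]],
    [1, [0.0257, 0.0091, 0.0084], [0, 0, -0.018]],
    [1, [0.0256, 0.0095, 0.0084], [0, 0, -0.018]],
  ],
)

```text
time: 13.83
eef_pos: [0.625, 0.22, 0.109]
tcp_rot: [0.633, 0.774, -0.001, -0.001]
contact_force: [0.2, -0.7, 0.6]
opening: 1.0
finger_force: 0.0
```

```bash
python3 - <<'E'
from h import *
im=read_camera('side'); cv2.imwrite('pics/s6.png',im[...,::-1]); tp=read_camera('top'); cv2.imwrite('pics/t6.png',tp[...,::-1])
for t in(215,230,240): print('top L',rect('top',tp,(395,185,475,250),t,.048),'side L',rect('side',im,(280,275,340,372),t,.048))
for t in(110,140): print('top T',rect('top',tp,(385,180,480,250),t,.012),'side T',rect('side',im,(272,275,340,372),t,.012))
a=im[260:400,220:420];b=tp[160:260,370:510]
cv2.imwrite('pics/c6.png',np.hstack([cv2.resize(a,(400,280)),cv2.resize(b,(392,280))])[...,::-1])
s=plan([.624,.2247,.004],12,7)
E
```

```text
top L [459.7, -307.8, 208.2, 92.3, 82.8, 456.9, -314.5] side L [441.8, -313.0, 172.3, 92.1, 85.8, 448.0, -311.6]
top L [450.6, -313.9, 171.4, 71.2, 83.6, 450.5, -313.8] side L [449.1, -312.9, 170.1, 69.1, 83.5, 449.1, -313.0]
top L [450.4, -314.0, 169.8, 68.4, 83.6, 450.5, -313.1] side L [449.2, -313.0, 167.9, 67.3, 83.4, 449.4, -312.7]
top T [448.0, -314.9, 224.9, 135.7, 83.5, 447.9, -314.7] side T [447.8, -315.2, 226.2, 134.4, 83.4, 447.7, -315.3]
top T [448.1, -315.3, 222.4, 132.9, 83.5, 447.9, -314.8] side T [447.8, -315.0, 223.5, 132.1, 83.5, 447.7, -315.2]
0 [0.0004 0.0002 0.0148] [-0.001 -0.    -0.001]
1 [0.0004 0.0002 0.0148] 
2 [0.0004 0.0002 0.0148] 
3 [0.0004 0.0002 0.0148] 
4 [0.0004 0.0001 0.0148] 
5 [0.0004 0.0001 0.0148] 
6 [0.0004 0.0001 0.0148]
```

View pics/c6.png

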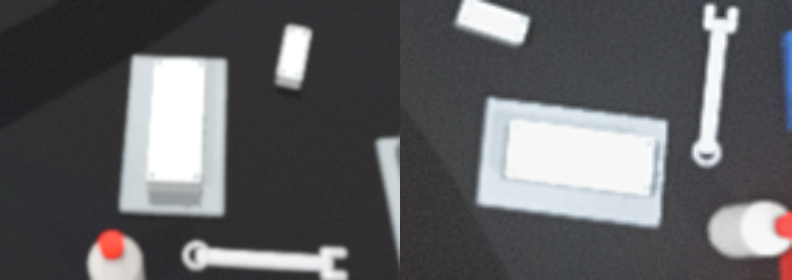

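Call:
move_arm(
  moves=[
    [1, [0.001, 0.0005, 0.015], [-0.003, 0, -0.003]],
    [1, [0.001, 0.0005, 0.015], [-0.003, 0, -0.003]],
    [1, [0.001, 0, 0.015], [0, 0, 0]],
    [1, [0, 0, 0.015], [0, 0, 0]],
    [1, [0, 0, 0.015], [0, 0, 0]],
    [1, [0, 0, 0.015], [0, 0, 0]],
    [1, [0, 0, 0.014], [0, 0, 0]],
    [1, [0, 0, 0], [0, 0, 0]],
    [0.3, [0, 0, 0], [0, 0, 0]],
    [0.3, [0, 0, 0], [0, 0, 0]],
  ],
  grip_force=50,
)

```text
time: 14.77
eef_pos: [0.6259, 0.2226, 0.0063]
tcp_rot: [0.631, 0.776, 0.002, 0.002]
contact_force: [0.2, -0.7, 0.3]
opening: 0.749
finger_force: 0.0
```

Call:
move_arm(
  moves=[
    [0.3, [0, 0, 0], [0, 0, 0]],
    [0.3, [0, 0, 0], [0, 0, 0]],
    [0.3, [0, 0, 0], [0, 0, 0]],
    [0.3, [0, 0, 0], [0, 0, 0]],
    [0.3, [0, 0, -0.005], [0, 0, 0]],
    [0.3, [0, 0, -0.015], [0, 0, 0]],
    [0.3, [0, 0, -0.025], [0, 0, 0]],
    [0.3, [0, 0, -0.035], [0, 0, 0]],
    [0.3, [0, 0, -0.035], [0, 0, 0]],
    [0.3, [0, 0, -0.03], [0, 0, 0]],
  ],
)

```text
time: 15.6
eef_pos: [0.6244, 0.2224, 0.1532]
tcp_rot: [0.631, 0.776, 0.002, 0.001]
contact_force: [-0.2, 0.2, -2.4]
opening: 0.554
finger_force: 54.7
```

```bash
python3 - <<'E'
from h import *
s=get_state(); print(s['contact_force'],s['finger_force'])
s=plan([.55,-.04,.16],0,8)
print();s=plan([.45,-.30,.12],-6.5,8,start=s)
E
```

```text
[-0.16764606  0.18340052 -2.36404026] 54.66350018978119
0 [-0.0302 -0.0158 -0.0009] [ 0.001 -0.     0.026]
1 [-0.0306 -0.015  -0.0009] 
2 [-0.031  -0.0142 -0.0009] 
3 [-0.0313 -0.0134 -0.0009] 
4 [-0.0317 -0.0126 -0.0009] 
5 [-0.032  -0.0118 -0.0009] 
6 [-0.0323 -0.011  -0.0009] 
7 [-0.0326 -0.0101 -0.0009] 

0 [-0.0325 -0.0125  0.005 ] [0.    0.    0.014]
1 [-0.0327 -0.012   0.005 ] 
2 [-0.0328 -0.0116  0.005 ] 
3 [-0.033  -0.0111  0.005 ] 
4 [-0.0332 -0.0106  0.005 ] 
5 [-0.0333 -0.0102  0.005 ] 
6 [-0.0334 -0.0097  0.005 ] 
7 [-0.0336 -0.0092  0.005 ]
```

Call:
move_arm(
  moves=[
    [0.3, [-0.0302, -0.0158, -0.001], [0.001, 0, 0.026]],
    [0.3, [-0.0306, -0.015, -0.001], [0.001, 0, 0.026]],
    [0.3, [-0.031, -0.0142, -0.001], [0.001, 0, 0.026]],
    [0.3, [-0.0313, -0.0134, -0.001], [0.001, 0, 0.026]],
    [0.3, [-0.0317, -0.0126, -0.001], [0, 0, 0.026]],
    [0.3, [-0.032, -0.0118, -0.001], [0, 0, 0.026]],
    [0.3, [-0.0323, -0.011, -0.001], [0, 0, 0.026]],
    [0.3, [-0.0326, -0.0101, -0.001], [0, 0, 0.026]],
    [0.3, [-0.0325, -0.0125, 0], [0, 0, 0.014]],
    [0.3, [-0.0327, -0.012, 0.002], [0, 0, 0.014]],
  ],
)

```text
time: 16.43
eef_pos: [0.5239, -0.1061, 0.1575]
tcp_rot: [0.718, 0.696, 0.0, 0.0]
contact_force: [-0.0, 0.2, -2.8]
opening: 0.556
finger_force: 54.7
```

```bash
python3 - <<'E'
from h import *
s=plan([.4498,-.3157,.095],-6.5,8)
E
```

```text
0 [-0.0265 -0.0084  0.0078] [0.   0.   0.01]
1 [-0.0266 -0.0082  0.0078] 
2 [-0.0266 -0.0079  0.0078] 
3 [-0.0267 -0.0076  0.0078] 
4 [-0.0268 -0.0073  0.0078] 
5 [-0.0269 -0.0071  0.0078] 
6 [-0.0269 -0.0068  0.0078] 
7 [-0.027  -0.0065  0.0078]
```

Call:
move_arm(
  moves=[
    [0.3, [-0.0265, -0.0084, 0.0078], [0, 0, 0.01]],
    [0.3, [-0.0266, -0.0082, 0.0078], [0, 0, 0.01]],
    [0.3, [-0.0266, -0.0079, 0.0078], [0, 0, 0.01]],
    [0.3, [-0.0267, -0.0076, 0.0078], [0, 0, 0.01]],
    [0.3, [-0.0268, -0.0073, 0.0078], [0, 0, 0.01]],
    [0.3, [-0.0269, -0.0071, 0.0078], [0, 0, 0.01]],
    [0.3, [-0.0269, -0.0068, 0.0078], [0, 0, 0.01]],
    [0.3, [-0.027, -0.0065, 0.0078], [0, 0, 0.01]],
    [0.3, [0, 0, 0], [0, 0, 0]],
    [0.3, [0, 0, 0], [0, 0, 0]],
  ],
)

```text
time: 17.27
eef_pos: [0.4498, -0.3151, 0.0939]
tcp_rot: [0.746, 0.666, 0.0, -0.001]
contact_force: [-0.2, -0.2, -2.3]
opening: 0.554
finger_force: 54.5
```

```bash
python3 - <<'E'
from h import *
print(get_state()['eef_pos'])
s=plan([.4498,-.3157,.055],-6.5,5)
E
```

```text
[ 0.44984642 -0.31505532  0.09390842]
0 [-0.0001  0.      0.0078] [-0. -0. -0.]
1 [-0.0001  0.      0.0078] 
2 [-0.0001  0.      0.0078] 
3 [-0.0001  0.      0.0078] 
4 [-0.0001  0.      0.0078]
```

Call:
move_arm(
  moves=[
    [0.3, [0, 0, 0.01], [0, 0, 0]],
    [0.3, [0, 0, 0.01], [0, 0, 0]],
    [0.3, [0, 0, 0.008], [0, 0, 0]],
    [0.3, [0, 0, 0.006], [0, 0, 0]],
    [0.3, [0, 0, 0.004], [0, 0, 0]],
    [0.3, [0, 0, 0.001], [0, 0, 0]],
    [0.3, [0, 0, 0], [0, 0, 0]],
    [0.3, [0, 0, 0], [0, 0, 0]],
    [0.3, [0, 0, 0], [0, 0, 0]],
    [0.3, [0, 0, 0], [0, 0, 0]],
  ],
)

```text
time: 18.1
eef_pos: [0.4513, -0.3143, 0.0554]
tcp_rot: [0.745, 0.667, 0.0, 0.0]
contact_force: [-0.4, 2.8, 0.3]
opening: 0.553
finger_force: 54.9
```

Call:
move_arm(
  moves=[
    [0.6, [0, 0, 0], [0, 0, 0]],
    [0.8, [0, 0, 0], [0, 0, 0]],
    [1, [0, 0, 0], [0, 0, 0]],
    [1, [0, 0, 0], [0, 0, 0]],
    [1, [0, 0, -0.02], [0, 0, 0]],
    [1, [0, 0, -0.03], [0, 0, 0]],
    [1, [0, 0, -0.035], [0, 0, 0]],
    [1, [0.02, 0.02, -0.02], [0, 0, 0]],
    [1, [0.02, 0.03, 0], [0, 0, 0.02]],
    [1, [0.02, 0.03, 0], [0, 0, 0.02]],
  ],
)

```text
time: 18.93
eef_pos: [0.5392, -0.2651, 0.1634]
tcp_rot: [0.759, 0.651, 0.001, 0.003]
contact_force: [0.2, -0.4, -0.9]
opening: 1.001
finger_force: 0.0
```

```bash
python3 - <<'E'
from h import *
s=plan([.6187,-.2182,.08],-18.2,8)
E
```

```text
0 [0.0073 0.0089 0.0105] [0.001 0.    0.02 ]
1 [0.0075 0.0087 0.0105] 
2 [0.0077 0.0086 0.0104] 
3 [0.0079 0.0084 0.0104] 
4 [0.008  0.0083 0.0104] 
5 [0.0082 0.0081 0.0104] 
6 [0.0084 0.0079 0.0104] 
7 [0.0085 0.0078 0.0104]
```

Call:
move_arm(
  moves=[
    [1, [0.0073, 0.0089, 0.0105], [0.001, 0, 0.02]],
    [1, [0.0075, 0.0087, 0.0105], [0.001, 0, 0.02]],
    [1, [0.0077, 0.0086, 0.0104], [0.001, 0, 0.02]],
    [1, [0.0079, 0.0084, 0.0104], [0.001, 0, 0.02]],
    [1, [0.008, 0.0083, 0.0104], [0.001, 0, 0.02]],
    [1, [0.0082, 0.0081, 0.0104], [0.001, 0, 0.02]],
    [1, [0.0084, 0.0079, 0.0104], [0.001, 0, 0.02]],
    [1, [0.0085, 0.0078, 0.0104], [0.001, 0, 0.02]],
    [1, [0, 0, 0], [0, 0, 0]],
    [1, [0, 0, 0], [0, 0, 0]],
  ],
)

```text
time: 19.77
eef_pos: [0.6158, -0.2166, 0.0758]
tcp_rot: [0.808, 0.59, -0.003, -0.004]
contact_force: [-0.3, 0.1, 0.3]
opening: 1.001
finger_force: 0.0
```

```bash
python3 - <<'E'
from h import *
im=read_camera('side'); cv2.imwrite('pics/s7.png',im[...,::-1]); tp=read_camera('top'); cv2.imwrite('pics/t7.png',tp[...,::-1])
a=im[230:400,220:420];b=tp[130:260,350:510]
cv2.imwrite('pics/c7.png',np.hstack([cv2.resize(a,(400,340)),cv2.resize(b,(400,325))[:,:,:]] if 0 else [cv2.resize(a,(400,325)),cv2.resize(b,(400,325))])[...,::-1])
print(get_state()['eef_pos']); s=plan([.6187,-.2182,.004],-18.2,5)
E
```

```text
[ 0.61615027 -0.21744252  0.07722345]
0 [0.     0.0006 0.0146] [-0.001  0.     0.001]
1 [0.     0.0006 0.0146] 
2 [0.     0.0006 0.0146] 
3 [0.     0.0006 0.0146] 
4 [0.     0.0006 0.0146]
```

View pics/c7.png

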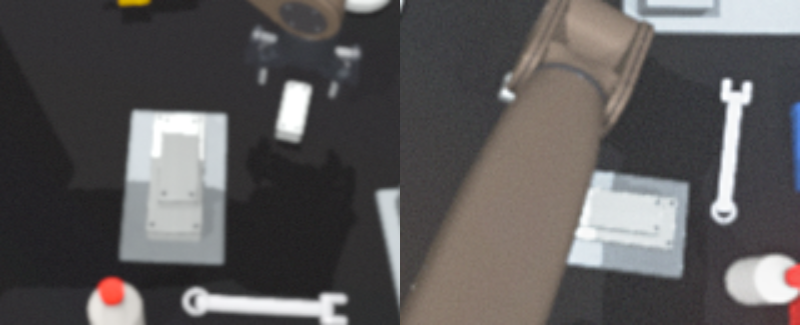

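Call:
move_arm(
  moves=[
    [1, [0, 0.003, 0.015], [-0.005, 0, 0.003]],
    [1, [0, 0, 0.015], [0, 0, 0]],
    [1, [0, 0, 0.015], [0, 0, 0]],
    [1, [0, 0, 0.015], [0, 0, 0]],
    [1, [0, 0, 0.012], [0, 0, 0]],
    [1, [0, 0, 0], [0, 0, 0]],
    [0.2, [0, 0, 0], [0, 0, 0]],
    [0.2, [0, 0, 0], [0, 0, 0]],
    [0.2, [0, 0, 0], [0, 0, 0]],
    [0.2, [0, 0, 0], [0, 0, 0]],
  ],
  grip_force=40,
)

```text
time: 20.7
eef_pos: [0.6196, -0.2182, 0.0058]
tcp_rot: [0.809, 0.588, -0.001, -0.0]
contact_force: [0.5, -0.4, 0.1]
opening: 0.455
finger_force: 0.0
```

Call:
move_arm(
  moves=[
    [0.2, [0, 0, 0], [0, 0, 0]],
    [0.2, [0, 0, 0], [0, 0, 0]],
    [0.2, [0, 0, 0], [0, 0, 0]],
    [0.2, [0, 0, 0], [0, 0, 0]],
    [0.2, [0, 0, -0.01], [0, 0, 0]],
    [0.2, [0, 0, -0.02], [0, 0, 0]],
    [0.2, [0, 0, -0.03], [0, 0, 0]],
    [0.2, [0, 0, -0.035], [0, 0, 0]],
    [0.2, [0, 0, -0.035], [0, 0, 0]],
    [0.2, [0, 0, -0.035], [0, 0, 0]],
  ],
)

```text
time: 21.53
eef_pos: [0.6183, -0.2173, 0.1702]
tcp_rot: [0.809, 0.588, -0.002, -0.002]
contact_force: [0.2, -0.7, -1.2]
opening: 0.367
finger_force: 41.3
```

Call:
move_arm(
  moves=[
    [0.2, [0.035, 0, 0], [0, 0, 0]],
    [0.2, [0.035, 0, 0], [0, 0, 0]],
    [0.2, [0.035, 0, 0], [0, 0, 0]],
    [0.2, [0.035, 0, 0], [0, 0, 0]],
    [0.2, [0.035, 0, 0], [0, 0, 0]],
    [0.2, [0.035, 0, 0], [0, 0, 0]],
    [0.2, [0.035, 0, 0], [0, 0, 0]],
    [0.2, [0.035, 0, 0], [0, 0, 0]],
    [0.2, [0.035, 0, 0], [0, 0, 0]],
    [0.2, [0.035, 0, 0], [0, 0, 0]],
  ],
)

```text
time: 22.37
eef_pos: [0.7269, 0.1168, 0.1685]
tcp_rot: [0.809, 0.588, -0.002, -0.002]
contact_force: [-0.4, -0.8, -1.6]
opening: 0.367
finger_force: 41.3
```

```bash
python3 - <<'E'
from h import *
im=read_camera('side'); cv2.imwrite('pics/s8.png',im[...,::-1]); tp=read_camera('top'); cv2.imwrite('pics/t8.png',tp[...,::-1])
a=im[270:380,270:350];b=tp[170:260,385:485]
cv2.imwrite('pics/c8.png',np.hstack([cv2.resize(a,(400,550)),cv2.resize(b,(400,550))])[...,::-1])
Q=lambda cx,cy,l,w,z,yaw:[[cx+np.cos(yaw)*i*l/2-np.sin(yaw)*j*w/2,cy+np.sin(yaw)*i*l/2+np.cos(yaw)*j*w/2,z] for i,j in((1,1),(1,-1),(-1,-1),(-1,1))]
for n in('side','top'): print(n,np.round(proj(n,Q(.4513,-.312,.12,.048,.082,np.radians(83.5))),1).tolist())
s=get_state();print(s['finger_force'],s['opening'])
E
```

```text
side [[300.3, 290.8], [318.7, 291.5], [317.2, 334.8], [297.6, 334.1]]
top [[416.9, 219.3], [418.3, 204.7], [455.2, 209.4], [454.0, 224.1]]
41.28738820552826 0.3627468127823857
```

View pics/c8.png

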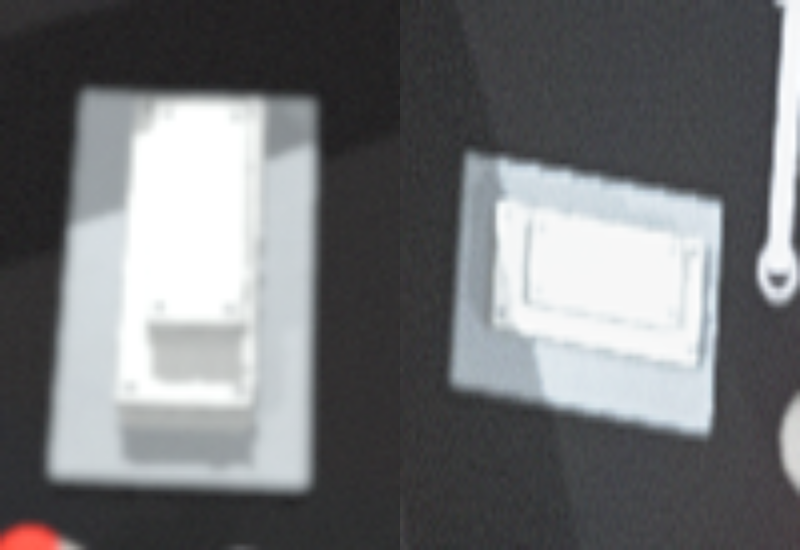

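```bash
python3 - <<'E'
from h import *
im=cv2.imread('pics/s8.png').min(2).astype(int)
print([(r,int(im[r,304:313].mean())) for r in range(328,366)])
print('rows: y of z=.048',[(r,onplane('side',[[308,r]],.048)[0].round(4).tolist()) for r in(345,348,350,352,354)])
print('z=.082',[(r,onplane('side',[[308,r]],.082)[0].round(4).tolist()) for r in(332,334,336)])
tp=cv2.imread('pics/t8.png').min(2).astype(int)
print('top row 214',[(c,int(tp[212:217,c].mean())) for c in range(404,470)])
print([(c,onplane('top',[[c,214]],.048)[0,1].round(4),onplane('top',[[c,214]],.082)[0,1].round(4)) for c in(408,416,456,460)])
E
```

```text
[(328, 255), (329, 255), (330, 255), (331, 255), (332, 255), (333, 245), (334, 218), (335, 188), (336, 178), (337, 182), (338, 185), (339, 190), (340, 194), (341, 195), (342, 195), (343, 195), (344, 196), (345, 203), (346, 225), (347, 248), (348, 255), (349, 248), (350, 226), (351, 194), (352, 174), (353, 174), (354, 174), (355, 167), (356, 157), (357, 150), (358, 149), (359, 149), (360, 149), (361, 151), (362, 165), (363, 187), (364, 195), (365, 183)]
rows: y of z=.048 [(345, [0.445, -0.385]), (348, [0.4444, -0.3929]), (350, [0.4441, -0.3981]), (352, [0.4437, -0.4032]), (354, [0.4434, -0.4084])]
z=.082 [(332, [0.4465, -0.3653]), (334, [0.4461, -0.3706]), (336, [0.4458, -0.3758])]
top row 214 [(404, 146), (405, 146), (406, 140), (407, 134), (408, 168), (409, 217), (410, 226), (411, 232), (412, 242), (413, 245), (414, 245), (415, 231), (416, 194), (417, 227), (418, 249), (419, 246), (420, 246), (421, 246), (422, 246), (423, 246), (424, 246), (425, 246), (426, 246), (427, 246), (428, 246), (429, 246), (430, 246), (431, 246), (432, 246), (433, 246), (434, 246), (435, 246), (436, 247), (437, 247), (438, 247), (439, 247), (440, 247), (441, 247), (442, 247), (443, 247), (444, 247), (445, 247), (446, 247), (447, 247), (448, 247), (449, 246), (450, 246), (451, 247), (452, 246), (453, 246), (454, 247), (455, 230), (456, 218), (457, 235), (458, 247), (459, 249), (460, 216), (461, 163), (462, 177), (463, 207), (464, 161), (465, 85), (466, 64), (467, 66), (468, 70), (469, 68)]
[(408, np.float64(-0.2286), np.float64(-0.2211)), (416, np.float64(-0.2551), np.float64(-0.247)), (456, np.float64(-0.3876), np.float64(-0.3763)), (460, np.float64(-0.4009), np.float64(-0.3892))]
```

```bash
python3 - <<'E'
from h import *
s=plan([.53,-.17,.18],-12,10)
print();s=plan([.451,-.3130,.13],-6.5,7,start=s)
E
```

```text
0 [-0.0337 -0.01   -0.0011] [-0.   -0.   -0.01]
1 [-0.0336 -0.0103 -0.0011] 
2 [-0.0335 -0.0106 -0.0011] 
3 [-0.0334 -0.011  -0.0011] 
4 [-0.0332 -0.0113 -0.0011] 
5 [-0.0331 -0.0116 -0.0011] 
6 [-0.033  -0.0119 -0.0012] 
7 [-0.0329 -0.0123 -0.0012] 
8 [-0.0328 -0.0126 -0.0012] 
9 [-0.0326 -0.0129 -0.0012] 

0 [-0.0223 -0.0068  0.0071] [ 0.     0.    -0.014]
1 [-0.0222 -0.0071  0.0071] 
2 [-0.0221 -0.0074  0.0071] 
3 [-0.022  -0.0077  0.0071] 
4 [-0.0219 -0.008   0.0071] 
5 [-0.0218 -0.0083  0.0071] 
6 [-0.0217 -0.0086  0.0071]
```

Call:
move_arm(
  moves=[
    [0.2, [-0.0337, -0.01, -0.001], [0, 0, -0.01]],
    [0.2, [-0.0336, -0.0103, -0.001], [0, 0, -0.01]],
    [0.2, [-0.0335, -0.0106, -0.001], [0, 0, -0.01]],
    [0.2, [-0.0334, -0.011, -0.001], [0, 0, -0.01]],
    [0.2, [-0.0332, -0.0113, -0.001], [0, 0, -0.01]],
    [0.2, [-0.0331, -0.0116, -0.001], [0, 0, -0.01]],
    [0.2, [-0.033, -0.0119, -0.001], [0, 0, -0.01]],
    [0.2, [-0.0329, -0.0123, -0.001], [0, 0, -0.01]],
    [0.2, [-0.0328, -0.0126, -0.001], [0, 0, -0.01]],
    [0.2, [-0.0326, -0.0129, -0.001], [0, 0, -0.01]],
  ],
)

```text
time: 23.3
eef_pos: [0.5265, -0.1758, 0.1794]
tcp_rot: [0.779, 0.628, -0.002, -0.002]
contact_force: [0.5, 0.2, -1.4]
opening: 0.369
finger_force: 41.3
```

Call:
move_arm(
  moves=[
    [0.2, [-0.0223, -0.0068, 0.007], [0, 0, -0.014]],
    [0.2, [-0.0222, -0.0071, 0.007], [0, 0, -0.014]],
    [0.2, [-0.0221, -0.0074, 0.007], [0, 0, -0.014]],
    [0.2, [-0.022, -0.0077, 0.007], [0, 0, -0.014]],
    [0.2, [-0.0219, -0.008, 0.007], [0, 0, -0.014]],
    [0.2, [-0.0218, -0.0083, 0.007], [0, 0, -0.014]],
    [0.2, [-0.0217, -0.0086, 0.007], [0, 0, -0.014]],
    [0.2, [0, 0, 0], [0, 0, 0]],
    [0.2, [0, 0, 0], [0, 0, 0]],
    [0.2, [0, 0, 0], [0, 0, 0]],
  ],
)

```text
time: 24.13
eef_pos: [0.4486, -0.3167, 0.1309]
tcp_rot: [0.747, 0.664, -0.001, -0.002]
contact_force: [0.2, 0.1, -1.6]
opening: 0.366
finger_force: 41.3
```

```bash
python3 - <<'E'
from h import *
print(get_state()['eef_pos'])
plan([.451,-.3130,.089],-6.5,5)
E
```

```text
[ 0.44861588 -0.31672291  0.1308843 ]
0 [0.0008 0.0004 0.0084] [-0.001 -0.    -0.001]
1 [0.0008 0.0004 0.0084] 
2 [0.0008 0.0004 0.0084] 
3 [0.0008 0.0004 0.0084] 
4 [0.0008 0.0004 0.0084]
```

Call:
move_arm(
  moves=[
    [0.2, [0.0015, 0.001, 0.01], [-0.002, 0, -0.002]],
    [0.2, [0.0015, 0.001, 0.01], [-0.002, 0, -0.002]],
    [0.2, [0.001, 0, 0.01], [0, 0, 0]],
    [0.2, [0, 0, 0.007], [0, 0, 0]],
    [0.2, [0, 0, 0.003], [0, 0, 0]],
    [0.2, [0, 0, 0.0015], [0, 0, 0]],
    [0.2, [0, 0, 0], [0, 0, 0]],
    [0.2, [0, 0, 0], [0, 0, 0]],
    [0.2, [0, 0, 0], [0, 0, 0]],
    [0.2, [0, 0, 0], [0, 0, 0]],
  ],
)

```text
time: 24.97
eef_pos: [0.4518, -0.3136, 0.0902]
tcp_rot: [0.746, 0.666, 0.0, 0.001]
contact_force: [-0.2, -0.2, -1.6]
opening: 0.361
finger_force: 41.3
```

Call:
move_arm(
  moves=[
    [0.2, [0, 0, 0.001], [0, 0, 0]],
    [0.2, [0, 0, 0.001], [0, 0, 0]],
    [0.2, [0, 0, 0], [0, 0, 0]],
    [0.2, [0, 0, 0], [0, 0, 0]],
    [0.2, [0, 0, 0], [0, 0, 0]],
    [0.2, [0, 0, 0], [0, 0, 0]],
    [0.2, [0, 0, 0], [0, 0, 0]],
    [0.2, [0, 0, 0], [0, 0, 0]],
    [0.2, [0, 0, 0], [0, 0, 0]],
    [0.2, [0, 0, 0], [0, 0, 0]],
  ],
)

```text
time: 25.8
eef_pos: [0.4517, -0.3135, 0.0878]
tcp_rot: [0.746, 0.666, 0.0, 0.001]
contact_force: [-0.1, -0.5, 0.9]
opening: 0.367
finger_force: 41.5
```

Touching; release and retreat.

Call:
move_arm(
  moves=[
    [0.45, [0, 0, 0], [0, 0, 0]],
    [0.6, [0, 0, 0], [0, 0, 0]],
    [0.8, [0, 0, 0], [0, 0, 0]],
    [1, [0, 0, 0], [0, 0, 0]],
    [1, [0, 0, -0.01], [0, 0, 0]],
    [1, [0, 0, -0.025], [0, 0, 0]],
    [1, [0, 0, -0.035], [0, 0, 0]],
    [1, [0, 0, -0.035], [0, 0, 0]],
    [1, [0.02, 0.01, -0.02], [0, 0, 0]],
    [1, [0.035, 0.015, 0], [0, 0, 0]],
  ],
)

```text
time: 26.63
eef_pos: [0.4847, -0.2654, 0.2206]
tcp_rot: [0.747, 0.665, 0.001, 0.007]
contact_force: [1.0, 0.1, 0.7]
opening: 0.997
finger_force: 0.0
```

Call:
move_arm(
  moves=[
    [1, [0.035, 0.015, 0], [0, 0, 0]],
    [1, [0.035, 0.015, 0], [0, 0, 0]],
    [1, [0.035, 0.015, 0], [0, 0, 0]],
    [1, [0.035, 0.015, 0], [0, 0, 0]],
    [1, [0.035, 0.015, 0], [0, 0, 0]],
    [1, [0.035, 0.015, 0], [0, 0, 0]],
    [1, [0.035, 0.015, 0], [0, 0, 0]],
    [1, [0.035, 0.01, 0], [0, 0, 0]],
    [1, [0.035, 0.01, 0], [0, 0, 0]],
    [1, [0.035, 0.01, 0], [0, 0, 0]],
  ],
)

```text
time: 27.47
eef_pos: [0.6563, 0.0731, 0.2136]
tcp_rot: [0.746, 0.666, 0.0, 0.0]
contact_force: [-0.0, -0.7, 0.1]
opening: 1.001
finger_force: 0.0
```

```bash
python3 - <<'E'
from h import *
im=read_camera('side'); tp=read_camera('top'); cv2.imwrite('pics/s9.png',im[...,::-1]);cv2.imwrite('pics/t9.png',tp[...,::-1])
a=im[270:380,270:350];b=tp[170:260,385:485]
cv2.imwrite('pics/c9.png',np.hstack([cv2.resize(a,(400,550)),cv2.resize(b,(400,360),interpolation=2)[:550] if 0 else cv2.resize(b,(400,550))])[...,::-1])
t=tp.min(2).astype(int)
# expected edges along the stack axis, top view row through centre
for L,z in((.17,.048),(.12,.082),(.08,.11)):
    u=np.array([np.cos(np.radians(83.5)),np.sin(np.radians(83.5))]); c=np.array([.45,-.3134])
    print(L,*[np.round(proj(n,[[*(c+s*u*L/2),z] for s in(1,-1)]),1).tolist() for n in('top','side')])
print([(c,int(t[211:216,c].mean())) for c in range(404,470)])
g=im.min(2).astype(int); print([(r,int(g[r,304:313].mean())) for r in range(275,364)])
E
```

```text
0.17 [[408.1, 212.6], [459.3, 219.1]] [[309.5, 289.5], [306.5, 350.0]]
0.12 [[418.1, 212.4], [455.1, 217.1]] [[309.0, 291.7], [306.9, 335.0]]
0.08 [[426.5, 212.3], [451.7, 215.5]] [[308.7, 293.3], [307.2, 322.6]]
[(404, 145), (405, 146), (406, 140), (407, 133), (408, 163), (409, 210), (410, 219), (411, 208), (412, 203), (413, 201), (414, 199), (415, 170), (416, 150), (417, 223), (418, 251), (419, 248), (420, 247), (421, 246), (422, 245), (423, 245), (424, 241), (425, 214), (426, 203), (427, 238), (428, 245), (429, 242), (430, 246), (431, 247), (432, 246), (433, 246), (434, 246), (435, 247), (436, 246), (437, 246), (438, 246), (439, 246), (440, 246), (441, 246), (442, 246), (443, 246), (444, 246), (445, 246), (446, 247), (447, 246), (448, 247), (449, 245), (450, 240), (451, 243), (452, 236), (453, 225), (454, 232), (455, 220), (456, 218), (457, 229), (458, 240), (459, 245), (460, 222), (461, 168), (462, 175), (463, 209), (464, 169), (465, 94), (466, 61), (467, 67), (468, 70), (469, 68)]
[(275, 47), (276, 48), (277, 47), (278, 43), (279, 39), (280, 36), (281, 34), (282, 34), (283, 34),
[... 255 characters left out ...]
55), (306, 255), (307, 255), (308, 255), (309, 255), (310, 255), (311, 255), (312, 255), (313, 255), (314, 255), (315, 255), (316, 255), (317, 255), (318, 253), (319, 245), (320, 242), (321, 246), (322, 238), (323, 209), (324, 182), (325, 178), (326, 184), (327, 192), (328, 198), (329, 200), (330, 200), (331, 202), (332, 208), (333, 213), (334, 204), (335, 185), (336, 178), (337, 182), (338, 186), (339, 190), (340, 194), (341, 195), (342, 196), (343, 195), (344, 196), (345, 203), (346, 225), (347, 248), (348, 255), (349, 248), (350, 226), (351, 194), (352, 173), (353, 174), (354, 174), (355, 167), (356, 156), (357, 151), (358, 149), (359, 149), (360, 149), (361, 152), (362, 166), (363, 187)]
```

View pics/c9.png

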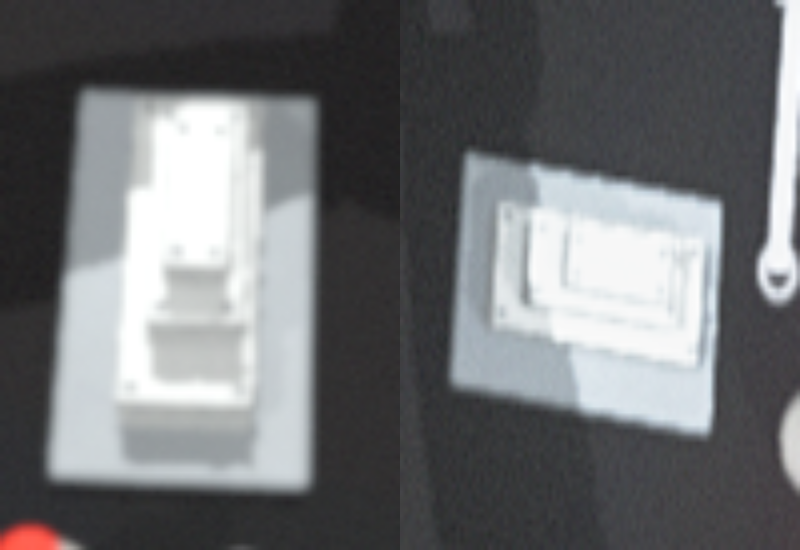

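```bash
python3 -c "
from plant import *
print(sign_off())"
```

```text
the job is handed in; nothing more can be done
None
```

The job is handed in at about 27 s. The large enclosure was laid flat on the clear bench, then set in the middle of the grey board in line with it. The medium and small enclosures are stacked centred on it to within about 2–4 mm by camera, with nothing overhanging, the gripper open and clear, and no other item moved.

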